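# Slide the stray wallpaper roll home into the counter rack

## Task

One wallpaper roll has been left standing on the counter in front of the small roll rack. Push it along with the fingers, touching it only low down, below its paper band, so that it slides standing up into the rack's empty bay until it stands right against the back rail, in line with the other two rolls. It must never tip over or be lifted off the counter, and the other two rolls and the things lying around must stay where they are; leave the roll standing there and take the hand away.

Things in the scene. Friction and masses are not known exactly. Their poses are not given: they have to be found in the camera images.
- stray_roll_mid (a point): the roll to push: shrink-wrapped cream wallpaper roll standing on end, a rigid cylinder 58 mm across, 250 mm high, about 0.55 kg. Point on its axis half-way up (125 mm above its foot), z up along it. White paper band from 120 to 170 mm up; touch it only below that. Friction on the counter about 0.6 (varies): pushed higher than about 40 mm up it may tip.
- place (a point): standing place of the empty bay: centre of a thin flat white disc (52 mm across) stuck on the counter, at counter height. x points along the bay towards the back rail, y left along the rail. A roll with its axis on this point is 2 mm short of touching the rail.
- rack: fixed rack without floor, open to the robot: white back rail (12 mm thick, 40 high, 244 long) and 4 aluminium divider strips (4 mm thick, 12 high, 95 long, forward from the rail's front face): 3 bays, 76 mm clear, 80 apart. Origin on the counter at the middle bay's standing place, 31 mm before the rail's face; x to the rail, y left; places at y = -80, 0, 80 mm; strips start at x = -66 mm.
- rack_roll_a_mid (a point): one of the two rolls already standing in the rack (either of the occupied bays), same make and size as the stray one; this point is its centre, 125 mm above its foot
- rack_roll_b_mid (a point): the other roll already standing in the rack, same make and size; this point is its centre, 125 mm above its foot
- glue: bystander: white glue bottle, diameter 60 mm, height 190 mm, standing to the left of the rack; origin at the centre of its underside
- tin: bystander: steel tin, diameter 90 mm, height 110 mm, standing to the right of the rack; origin at the centre of its underside
- seam_roller: bystander: seam roller (wooden handle, rubber wheel) about 140 mm long, 33 mm high, lying on the left; origin on the counter near its middle
- brush: bystander: flat hand brush lying on the right, 20 mm high and about 200 mm long; origin on the counter near its middle
- tape: bystander: tape measure 80 x 34 x 64 mm high, standing on the left; origin at the centre of its underside

How it is judged:
By the outcome, as a careful person would: the job done as asked, in the order asked, and still so for the second after the job is handed in, with the robot touching nothing.
It also fails if it takes over 58 s, if anything falls off the work surface, if the arm or the gripper's body presses on something with over 40 N, if the wrist force passes 120 N, or if a joint passes its speed limit or range.

## Robot

A 6-joint arm with a two-finger parallel gripper is mounted at the origin on the work surface. World frame = base frame: x ahead of the robot, y to its left, z up, the work surface at z = 0. Lengths are in m, angles in rad, forces in N, time in s.
With the tool pointing down it reaches from about 0.3 to 0.775 m from the base axis. Payload 14.6 kg.
Tool frame: the origin (TCP) lies between the finger pads; the fingertips stand 19 mm ahead of it and the grasp point (between the pads) is the TCP; z points along the fingers, y is the direction in which the jaws open and shut (so a half turn about z gives the same grasp; the last joint's range is limited). The gripper opens to 94 mm and grips with 3 to 60 N. Pads are 16 mm wide; open, the fingers measure 119 mm over their backs; the gripper's body (75 mm by 177 mm) begins 78 mm behind the grasp point.
Start: joints at [1.103, 0.3, 1.521, -0, 1.321, -0.067], TCP at [0.215, 0.506, 0.224] pointing down, gripper open.
Joint ranges: [-3.03, 3.03], [-0.79, 2.21], [0.23, 2.52], [-1.04, 4.18], [0, 3.07], [-2.55, 2.55]. Speed limits (rad/s): [2.22, 2.22, 2.57, 3.14, 3.14, 3.14].

## Interface

Orientations are given as [roll, pitch, yaw] about the fixed x, y, z axes, in that order (R = Rz(yaw) Ry(pitch) Rx(roll)).
In Python, from station import telemetry, vision, ctrl gives the robot as it stands. The module is installed in compiled form; this text tells all that it offers.
- The arm moves only by the shell command python3 -m creep 'ROWS' [FORCE]. ROWS is JSON, a list of rows, each a list of 3 entries, a list of its own where there are three numbers: the shift along the tool's x, y, z in units of 50 mm (1.0 is 50 mm), then the turn about the tool's z in units of 8 degrees (1.0 is 8 degrees), then the opening, from 0 (shut) to 1 (fully open). In form: [[[tx, ty, tz], twist, gripper], ...]. A call has 1 to 12 rows; each row is the pose to reach, as a shift and turn from the pose commanded when the call began, along the tool's axes at that moment; what a row does not reach only later rows make up. A row lasts 1/10 s, in which the tool goes at most 50 mm and 8.59 degrees, less where a joint would pass 70% of its speed; a pose out of reach is approached as far as the arm can. A call with a gripper value outside its range is refused whole. The fingers move at their own pace and stop on an object; FORCE is the grip in N (left out, the last holds). Time passes only in rows, so rows that repeat a pose let the fingers close. It gives the time, the measured TCP pose, the force and the opening at its end, in the units of the state.
- telemetry.get_obs(): the state, without advancing time (a new reading comes with each control period).
- vision.camera(name): name is "scene" or "top" or "wrist"; returns a dict with "img" (480x640x3 uint8, red, green, blue), "depth" (480x640 float32, m along the optical axis (not along the pixel's ray), 0 where there is no reading), "vertical_fov" (degrees; the focal length in pixels is half the picture's height over the tangent of half this angle, whatever the lens; pixels are square), "cx", "cy" (the principal point, pixels), "extrinsics" (4x4, takes a point from camera to world coordinates); the wrist camera has in their place "hand_eye" (4x4, takes a point from camera to tool coordinates, whose origin is the TCP and whose axes are the flange's). Camera axes: x right, y down, z forward; pixel columns grow to the right and rows downward; lengths in m; the calibration is good to about 2 mm. A picture is of the moment at which its call begins: read the wrist's pose just before it.
- ctrl.hand_in(): hands the job in, once; it reports no verdict.
The state is a dict: "time_s": time; "qpos": joint angles; "joint_vel": joint speeds; "tau": joint torques, N m; "ee_pos": TCP position; "eef_rot": TCP orientation; "force": force on the tool from outside, world axes, zero at the start; "moment": the same for the moment, N m; "grip_width": finger opening in m.
Only numpy, scipy, OpenCV 4.12 (cv2) and the standard library are available. Lean on these libraries where they do the work, as an engineer would, in place of code of your own. Each camera call takes 0.05 s, during which the arm holds its last target.

## Working session

There is one attempt and no reset: what is moved stays moved. The work goes in short steps, Python scripts to look and compute and a shell command to move; the robot and the scene stay as the last step left them, time stands still between calls to the robot, and variables do not carry over. Pictures are saved under pics/ and viewed, and the job is handed in when it is done.

```bash
mkdir -p pics; python3 - <<'E'
from station import telemetry, vision
import cv2,numpy as np
o=telemetry.get_obs()
for k,v in o.items(): print(k,np.round(v,4))
for n in ["scene","top"]:
    c=vision.camera(n)
    cv2.imwrite(f"pics/{n}0.png",c["img"][:,:,::-1])
    np.savez(f"{n}0.npz",**c)
    print(n,c["vertical_fov"],c["cx"],c["cy"],np.round(c["extrinsics"],3).tolist())
E
```

```text
time_s 0.0
qpos [ 1.1034  0.3005  1.5216 -0.      1.3207 -0.0666]
joint_vel [ 0.001  -0.0002  0.0007  0.0004  0.0012 -0.0001]
tau [ 1.20000e-03 -5.31798e+01 -3.52744e+01  7.09000e-02  2.44000e-02
 -2.00000e-04]
ee_pos [0.2145 0.5062 0.2239]
eef_rot [-3.1405e+00 -1.0000e-04  2.7409e+00]
force [ 0.2386  0.196  -0.2036]
moment [-0.028  -0.0154  0.0066]
grip_width 0.094
scene 50.03731722156936 319.3557579525272 244.23704859532455 [[0.699, 0.548, -0.459, 1.04], [0.715, -0.551, 0.431, -0.399], [-0.017, -0.63, -0.777, 0.937], [0.0, 0.0, 0.0, 1.0]]
top 53.69063256224845 314.95329589446317 242.1332823066409 [[-0.014, -0.981, 0.194, 0.326], [-1.0, 0.01, -0.022, 0.062], [0.02, -0.194, -0.981, 1.289], [0.0, 0.0, 0.0, 1.0]]
```

View pics/scene0.png

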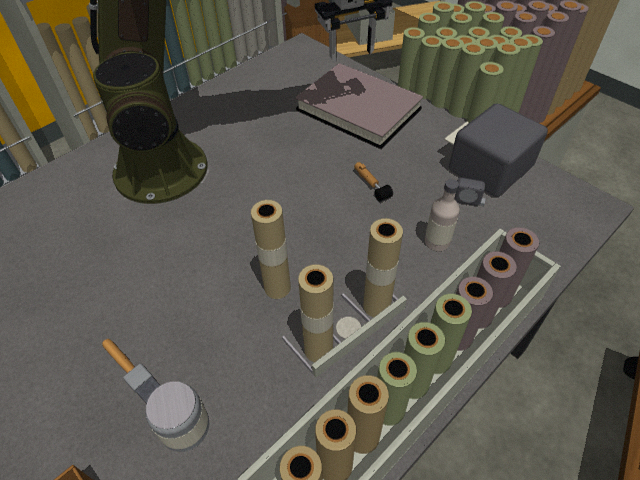

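View pics/top0.png

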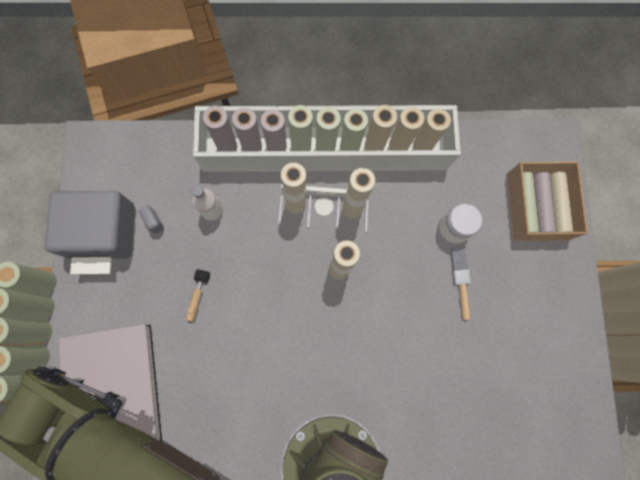

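The middle bay is the empty one: its white disc is at about (324,207) in top and (348,327) in scene. The stray roll's top is at about (345,253) in top, and the bystanders are well off to the sides. Next I'll measure.

```bash
cat > h.py <<'E'
import numpy as np,cv2
def f(c): return 240/np.tan(np.radians(float(c["vertical_fov"]))/2)
def ray(c,u,v,z):
    E=np.array(c["extrinsics"]);d=E[:3,:3]@np.array([(u-c["cx"])/f(c),(v-c["cy"])/f(c),1]);o=E[:3,3]
    return o+d*(z-o[2])/d[2]
def proj(c,p):
    E=np.linalg.inv(np.array(c["extrinsics"]));q=E[:3,:3]@np.array(p)+E[:3,3]
    return np.array([c["cx"]+f(c)*q[0]/q[2],c["cy"]+f(c)*q[1]/q[2]])
def cloud(c):
    E=np.array(c["extrinsics"]);v,u=np.mgrid[:480,:640];d=c["depth"]
    P=np.stack([(u-c["cx"])/f(c)*d,(v-c["cy"])/f(c)*d,d],-1)
    return P@E[:3,:3].T+E[:3,3]
E
python3 - <<'E'
from h import *
for n,win in (("top",[(345,253),(294,174),(361,180)]),("scene",[(267,210),(316,278),(386,231)])):
    c=np.load(f"{n}0.npz")
    g=cv2.cvtColor(c["img"],cv2.COLOR_RGB2GRAY)
    P=cloud(c)
    for (u,v) in win:
        # top face from depth: points around z 0.25
        r=22
        Q=P[v-r:v+r,u-r:u+r].reshape(-1,3); m=(np.abs(Q[:,2]-0.25)<.006)&(c["depth"][v-r:v+r,u-r:u+r].ravel()>0)
        T=Q[m]; 
        (cx,cy),rad=cv2.minEnclosingCircle(T[:,:2].astype(np.float32)) if len(T) else ((0,0),0)
        # dark hole
        w=g[v-12:v+13,u-12:u+13]; dm=(w<60).astype(np.uint8); mo=cv2.moments(dm,True)
        hu,hv=u-12+mo['m10']/max(mo['m00'],1),v-12+mo['m01']/max(mo['m00'],1)
        print(n,(u,v),len(T),np.round([cx,cy,rad],4),"hole",mo['m00'],np.round([hu,hv],1),np.round(ray(c,hu,hv,.25),4))
    # disc
    s=cv2.cvtColor(c["img"],cv2.COLOR_RGB2HSV)
    u,v={"top":(324,207),"scene":(348,327)}[n]
    print(c["img"][v,u], ray(c,u,v,0), "floor z", P[v,u])
    x=cv2.resize(c["img"][v-75:v+75,u-100:u+100],None,fx=4,fy=4,interpolation=cv2.INTER_CUBIC)
    cv2.imwrite(f"pics/{n}_z.png",x[:,:,::-1])
E
```

```text
top (345, 253) 511 [ 0.5061 -0.0308  0.0292] hole 0.0 [333. 241.] [ 0.5339 -0.0024  0.25  ]
top (294, 174) 466 [0.691  0.0871 0.0293] hole 0.0 [282. 162.] [0.7211 0.1115 0.25  ]
top (361, 180) 477 [ 0.6766 -0.0715  0.0295] hole 0.0 [349. 168.] [ 0.7055 -0.043   0.25  ]
[216 213 208] [ 6.81743696e-01  5.47143598e-03 -2.22044605e-16] floor z [0.68124107 0.00555104 0.00182205]
scene (267, 210) 631 [ 0.5097 -0.0308  0.0304] hole 145.0 [265.9 210.1] [ 0.5074 -0.03    0.25  ]
scene (316, 278) 845 [ 0.6811 -0.0708  0.0304] hole 196.0 [315.2 277.5] [ 0.679 -0.071  0.25 ]
scene (386, 231) 699 [0.695  0.0875 0.03  ] hole 164.0 [386.1 229.5] [0.6931 0.0888 0.25  ]
[175 173 159] [0.68608387 0.008961   0.        ] floor z [0.68724851 0.00762094 0.00308198]
```

View pics/top_z.png

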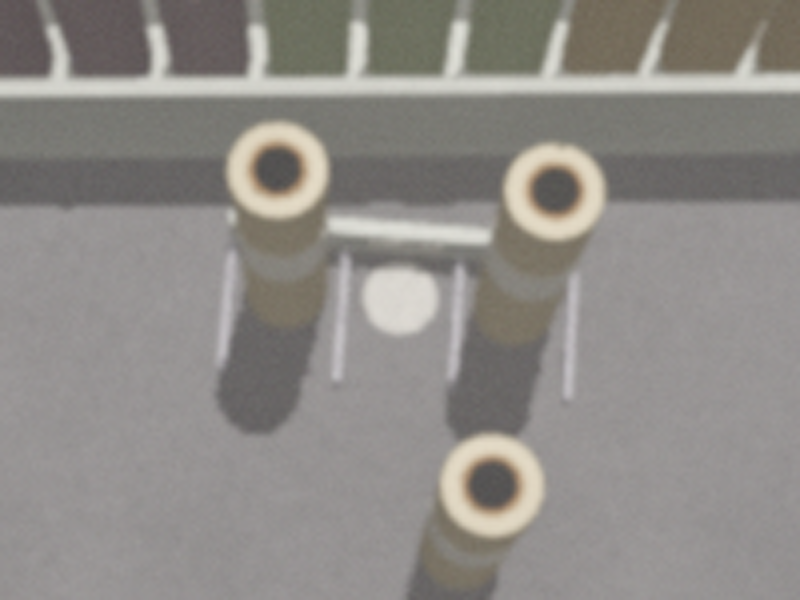

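View pics/scene_z.png

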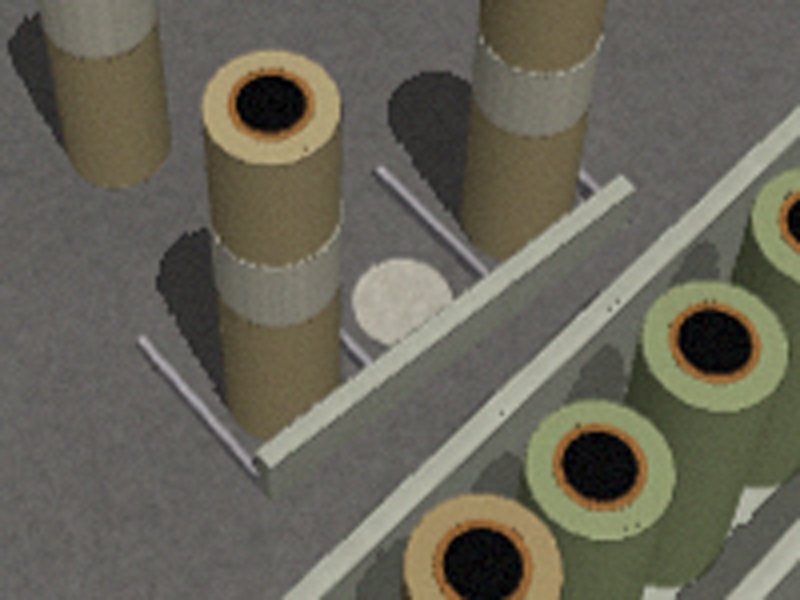

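The rack faces about -5° and the bay is empty. The stray roll at about (0.507, -0.030) has to go about 173 mm forward and 53 mm left in the rack's frame. With the tool vertical, the gripper body would hit the 250 mm roll before the fingertips do, so I need a tilted tool. The moves have no tilt entry, so I'll see whether asking for poses past the arm's reach tilts it. First I'll lift and swing over to clear space behind the roll, and check the rack's geometry.

```bash
python3 -m creep '[[[0,0,-1],0,0.5],[[0,0,-2],0,0.5],[[0,0,-3],0,0.5],[[-0.6,-0.7,-4],0,0.5],[[-1.3,-1.4,-4],0,0.5],[[-2,-2.1,-4],0,0.5],[[-2.6,-2.8,-4],0,0.5],[[-3.2,-3.5,-4],0,0.5],[[-3.9,-4.2,-4],0,0.5],[[-4.6,-5,-4],0,0.5],[[-5.2,-5.7,-4],0,0.5],[[-5.8,-6.4,-4],0,0.5]]'
python3 - <<'E'
from h import *
c=np.load("top0.npz")
k=lambda x,y:(x/4+224,y/4+132)
print("disc",ray(c,*k(400,299),0.001))
for a,b,z in [((345,255),(337,380),.012),((458,265),(453,380),.012),((574,275),(569,398),.012),((233,250),(221,365),.012),((330,218),(490,230),.04),((330,236),(490,246),.04)]:
    A=ray(c,*k(*a),z);B=ray(c,*k(*b),z);d=A-B
    print(np.round(A,4),np.round(B,4),np.degrees(np.arctan2(d[1],d[0])))
E
```

```text
time_s: 1.3
ee_pos: [0.3567, 0.0966, 0.4244]
eef_rot: [3.142, 0.0, 2.741]
force: [1.2, 1.6, 0.8]
grip_width: 0.0471
disc [0.68219526 0.00550226 0.001     ]
[0.7113 0.0439 0.012 ] [0.6216 0.0505 0.012 ] -4.212451364044352
[ 0.7034 -0.0351  0.012 ] [ 0.6209 -0.0297  0.012 ] -3.752798341543777
[ 0.6955 -0.1162  0.012 ] [ 0.6074 -0.1096  0.012 ] -4.283267636429729
[0.7156 0.1222 0.012 ] [0.633  0.1306 0.012 ] -5.759657881636336
[0.7294 0.0543 0.04  ] [ 0.72   -0.0556  0.04  ] 85.09305199687157
[0.7165 0.0545 0.04  ] [ 0.7085 -0.0553  0.04  ] 85.83245558610065
```

```bash
python3 -m creep '[[[-0.6,-0.8,0],-0.8,0.5],[[-1.3,-1.6,0],-1.6,0.5],[[-1.95,-2.4,0],-2.25,0.5],[[-1.95,-2.4,0],-2.25,0.5],[[-1.95,-2.4,0],-2.25,0.5]]'; python3 - <<'E'
from station import telemetry
import numpy as np
o=telemetry.get_obs();print(np.round(o["qpos"],3))
E
```

```text
time_s: 1.8
ee_pos: [0.3999, -0.0517, 0.4238]
eef_rot: [3.142, -0.002, 3.052]
force: [-0.9, 1.0, 0.1]
grip_width: 0.0468
[-0.219 -0.109  1.516 -0.     1.736 -1.7  ]
```

```bash
python3 -m creep '[[[-1,0,-1],0,0.5],[[-2,0,-2],0,0.5],[[-3,0,-3],0,0.5],[[-4,0,-4],0,0.5],[[-5,0,-4],0,0.5],[[-6,0,-4],0,0.5],[[-7,0,-4],0,0.5],[[-8,0,-4],0,0.5],[[-8.5,0,-4],0,0.5],[[-9,0,-4],0,0.5]]'; python3 - <<'E'
from station import telemetry
import numpy as np
o=telemetry.get_obs();print(np.round(o["qpos"],3))
E
```

```text
time_s: 2.8
ee_pos: [0.6544, -0.0695, 0.5349]
eef_rot: [-3.141, 0.025, 3.056]
force: [-0.4, -0.1, 0.0]
grip_width: 0.0472
[-1.620e-01  6.870e-01  2.360e-01  2.000e-03  2.193e+00 -1.646e+00]
```

```bash
python3 -m creep '[[[-1,0,-1],0,0.5],[[-2,0,-2],0,0.5],[[-3,0,-3],0,0.5],[[-3,0,-3],0,0.5],[[-3,0,-3],0,0.5]]'; python3 - <<'E'
from station import telemetry
import numpy as np
o=telemetry.get_obs();print(np.round(o["qpos"],3))
E
```

```text
time_s: 3.3
ee_pos: [0.649, -0.0679, 0.5497]
eef_rot: [-3.14, 0.054, 3.055]
force: [0.7, 0.5, -1.3]
grip_width: 0.0469
[-0.161  0.665  0.235  0.004  2.187 -1.643]
```

```bash
python3 -m creep '[[[-12,0,-12],0,0.5],[[-12,0,-12],0,0.5],[[-12,0,-12],0,0.5],[[-12,0,-12],0,0.5],[[-12,0,-12],0,0.5],[[-12,0,-12],0,0.5],[[-12,0,-12],0,0.5],[[-12,0,-12],0,0.5],[[-12,0,-12],0,0.5],[[-12,0,-12],0,0.5]]'; python3 - <<'E'
from station import telemetry
import numpy as np
o=telemetry.get_obs();print(np.round(o["qpos"],3))
E
```

```text
time_s: 4.3
ee_pos: [0.634, -0.0626, 0.5731]
eef_rot: [-3.14, 0.079, 3.055]
force: [-0.7, -0.4, -0.8]
grip_width: 0.0469
[-0.158  0.628  0.236  0.005  2.199 -1.638]
```

```bash
python3 -m creep '[[[1,0,1],0,0.5],[[2,0,2],0,0.5],[[2,0,2],0,0.5],[[2,0,2],0,0.5]]'; python3 - <<'E'
from station import telemetry
import numpy as np
o=telemetry.get_obs();print(np.round(o["qpos"],3), sum(o["qpos"][[1,2,4]])-np.pi)
E
```

```text
time_s: 4.7
ee_pos: [0.5651, -0.057, 0.4915]
eef_rot: [-3.14, 0.079, 3.055]
force: [2.5, 0.3, 0.1]
grip_width: 0.0469
[-0.167  0.266  0.962  0.005  1.834 -1.65 ] -0.07930744224602737
```

Going past the reach limit does tilt the tool outward, and the tilt is kept: it is 4.5° so far, gaining a little with each call. I'll repeat this with short calls.

```bash
python3 -m creep '[[[-1,0,0.5],0,0.5],[[-2,0,1],0,0.5],[[-3,0,1.5],0,0.5],[[-4,0,2],0,0.5],[[-5,0,2],0,0.5],[[-6,0,2],0,0.5]]'
python3 -m creep '[[[-4,0,0],0,0.5],[[-4,0,0],0,0.5]]'
python3 -m creep '[[[-4,0,0],0,0.5],[[-4,0,0],0,0.5]]'
python3 -m creep '[[[-10,0,0],0,0.5]]'
python3 -m creep '[[[-10,0,0],0,0.5]]'
python3 - <<'E'
from station import telemetry
import numpy as np
o=telemetry.get_obs();print(np.round(o["qpos"],3), sum(o["qpos"][[1,2,4]])-np.pi)
E
```

```text
time_s: 5.3
ee_pos: [0.7784, -0.0752, 0.3785]
eef_rot: [-3.141, 0.089, 3.055]
force: [0.0, -0.1, -1.5]
grip_width: 0.047
time_s: 5.5
ee_pos: [0.7998, -0.0764, 0.3627]
eef_rot: [-3.14, 0.137, 3.055]
force: [-0.2, -0.5, 0.4]
grip_width: 0.047
time_s: 5.7
ee_pos: [0.8185, -0.0775, 0.3425]
eef_rot: [-3.139, 0.17, 3.055]
force: [-0.2, -0.0, -0.2]
grip_width: 0.047
time_s: 5.8
ee_pos: [0.8299, -0.0782, 0.3339]
eef_rot: [-3.139, 0.197, 3.055]
force: [-0.3, 0.4, -0.1]
grip_width: 0.0468
time_s: 5.9
ee_pos: [0.8411, -0.0789, 0.3266]
eef_rot: [-3.139, 0.226, 3.055]
force: [-1.2, 0.1, 0.2]
grip_width: 0.0472
[-0.14   0.984  0.236  0.01   1.696 -1.622] -0.2262768138105029
```

```bash
python3 - <<'E'
from h import *
c=np.load("top0.npz");P=cloud(c)[100:175,190:465].reshape(-1,3);print(P[:,2].max(),P[:,0].min(),P[:,0].max())
E
python3 -m creep '[[[-10,0,-3],0,0.5]]'
python3 -m creep '[[[-10,0,-3],0,0.5]]'
python3 -m creep '[[[-10,0,-3],0,0.5]]'
```

```text
1.289188629819897 0.32611054179987703 1.4141107937942676
time_s: 6.0
ee_pos: [0.8458, -0.0791, 0.3315]
eef_rot: [-3.139, 0.252, 3.055]
force: [0.2, -0.6, 0.2]
grip_width: 0.0469
time_s: 6.1
ee_pos: [0.8499, -0.0791, 0.3432]
eef_rot: [-3.139, 0.286, 3.056]
force: [-0.1, -0.3, -0.1]
grip_width: 0.0471
time_s: 6.2
ee_pos: [0.8536, -0.0792, 0.3538]
eef_rot: [-3.138, 0.318, 3.056]
force: [0.7, -0.8, 1.0]
grip_width: 0.0472
```

```bash
python3 - <<'E'
import numpy as np
from scipy.optimize import least_squares
from station import telemetry
o=telemetry.get_obs()
D=[([1.1034,.3005,1.5216,1.3207],[.2145,.5062,.2239]),([-.219,-.109,1.516,1.736],[.3999,-.0517,.4238]),([-.162,.687,.236,2.193],[.6544,-.0695,.5349]),
([-.161,.665,.235,2.187],[.649,-.0679,.5497]),([-.158,.628,.236,2.199],[.634,-.0626,.5731]),([-.167,.266,.962,1.834],[.5651,-.057,.4915]),([-.14,.984,.236,1.696],[.8411,-.0789,.3266]),(o["qpos"][[0,1,2,4]],o["ee_pos"])]
def fk(p,q):
    a0,h,L2,L3,e,L5,d=p;a=q[1];b=a+q[2];s=b+q[3]
    r=a0+L2*np.sin(a)+L3*np.sin(b)+e*np.cos(b)+L5*np.sin(s);z=h+L2*np.cos(a)+L3*np.cos(b)-e*np.sin(b)+L5*np.cos(s)
    return np.array([r*np.cos(q[0])-d*np.sin(q[0]),r*np.sin(q[0])+d*np.cos(q[0]),z])
s=least_squares(lambda p:np.concatenate([fk(p,q)-x for q,x in D]),[0,.3,.4,.4,0,.25,.03]);p=s.x
print(np.round(p,4),abs(s.fun).max())
lo=[-.79,.23,0];hi=[2.21,2.52,3.07]
for t in (.4,.5,.6,.7):
  for x in (.38,.40,.42,.44,.46,.60,.65):
    for z in (.03,.12,.30):
      f=lambda v:np.concatenate([(fk(p,[0,*v])-[x,0,z])[[0,2]],[(sum(v)-np.pi+t)]])
      u=min((least_squares(f,x0,bounds=(lo,hi)) for x0 in([.3,1.5,1.2],[.5,2.2,.4],[-.3,2.,1.])),key=lambda u:u.cost)
      print(t,x,z,np.round(u.x,2),"OK" if u.cost<1e-7 else "no") if z==.03 or u.cost>1e-7 else 0
E
```

```text
[3.000e-04 2.221e-01 4.240e-01 4.472e-01 4.100e-02 2.522e-01 3.770e-02] 0.002202122814240648
0.4 0.38 0.03 [0.11 2.39 0.25] OK
0.4 0.4 0.03 [0.14 2.34 0.26] OK
0.4 0.42 0.03 [0.18 2.29 0.27] OK
0.4 0.44 0.03 [0.22 2.24 0.28] OK
0.4 0.46 0.03 [0.26 2.19 0.29] OK
0.4 0.6 0.03 [0.49 1.82 0.43] OK
0.4 0.65 0.03 [0.58 1.68 0.48] OK
0.5 0.38 0.03 [0.1  2.45 0.1 ] OK
0.5 0.4 0.03 [0.14 2.4  0.11] OK
0.5 0.42 0.03 [0.17 2.35 0.12] OK
0.5 0.44 0.03 [0.21 2.3  0.13] OK
0.5 0.46 0.03 [0.24 2.25 0.14] OK
0.5 0.6 0.03 [0.48 1.89 0.28] OK
0.5 0.65 0.03 [0.56 1.75 0.34] OK
0.6 0.38 0.03 [0.05 2.49 0.  ] no
0.6 0.4 0.03 [0.1  2.45 0.  ] no
0.6 0.42 0.03 [0.15 2.4  0.  ] no
0.6 0.44 0.03 [0.19 2.35 0.  ] no
0.6 0.46 0.03 [0.24 2.3  0.  ] no
0.6 0.6 0.03 [0.47 1.95 0.12] OK
0.6 0.65 0.03 [0.55 1.81 0.18] OK
0.7 0.38 0.03 [-0.06  2.52  0.  ] no
0.7 0.4 0.03 [-0.02  2.48  0.  ] no
0.7 0.42 0.03 [0.03 2.43 0.  ] no
0.7 0.44 0.03 [0.08 2.38 0.  ] no
0.7 0.46 0.03 [0.14 2.33 0.  ] no
0.7 0.6 0.03 [0.46 1.99 0.  ] no
0.7 0.65 0.03 [0.55 1.87 0.03] OK
```

```bash

python3 -m creep '[[[-10,0,-3],0,0.45]]'
python3 -m creep '[[[-10,0,-3],0,0.45]]'
python3 -m creep '[[[-10,0,-3],0,0.45]]'
python3 -m creep '[[[-10,0,-3],0,0.45]]'
python3 -m creep '[[[-10,0,-3],0,0.45]]'
```

```text
time_s: 6.3
ee_pos: [0.8569, -0.0792, 0.3638]
eef_rot: [-3.138, 0.347, 3.056]
force: [0.2, -0.2, -0.3]
grip_width: 0.0432
time_s: 6.4
ee_pos: [0.8597, -0.0792, 0.3743]
eef_rot: [-3.138, 0.376, 3.056]
force: [-0.1, -0.4, 0.2]
grip_width: 0.0421
time_s: 6.5
ee_pos: [0.862, -0.0791, 0.3856]
eef_rot: [-3.138, 0.404, 3.056]
force: [0.8, 0.2, -0.2]
grip_width: 0.0419
time_s: 6.6
ee_pos: [0.8637, -0.079, 0.3979]
eef_rot: [-3.138, 0.433, 3.056]
force: [0.4, -0.7, 0.1]
grip_width: 0.0425
time_s: 6.7
ee_pos: [0.8649, -0.0789, 0.411]
eef_rot: [-3.137, 0.462, 3.056]
force: [-0.3, -0.7, 0.1]
grip_width: 0.0425
```

```bash

python3 -m creep '[[[-10,0,-3],0,0.43]]'
cat >> h.py <<'E'
def rot(e):
    from scipy.spatial.transform import Rotation as R
    return R.from_euler("xyz",e).as_matrix()
def togo(p):
    from station import telemetry
    o=telemetry.get_obs();R=rot(o["eef_rot"])
    print(np.round(o["time_s"],2),np.round(o["ee_pos"],4),np.round(o["eef_rot"],3),"q",np.round(o["qpos"],2),"F",np.round(o["force"],1))
    for x in p: print(x,"->",np.round(R.T@(np.array(x)-o["ee_pos"])/.05,2))
E
python3 - <<'E'
from h import *
togo([(.43,-.024,.40),(.43,-.024,.037)])
E
```

```text
time_s: 6.8
ee_pos: [0.8655, -0.0787, 0.4248]
eef_rot: [-3.137, 0.491, 3.056]
force: [0.3, -0.6, 0.6]
grip_width: 0.0405
6.8 [ 0.8655 -0.0787  0.4248] [-3.137  0.491  3.056] q [-0.14  0.89  0.24  0.02  1.53 -1.62] F [ 0.3 -0.6  0.6]
(0.43, -0.024, 0.4) -> [ 7.97  0.33 -3.7 ]
(0.43, -0.024, 0.037) -> [11.39  0.36  2.7 ]
```

```bash

python3 -m creep '[[[0.9,0.03,-0.4],0,0.43],[[1.8,0.07,-0.8],0,0.43],[[2.7,0.1,-1.25],0,0.43],[[3.6,0.15,-1.65],0,0.43],[[4.5,0.2,-2.1],0,0.43],[[5.4,0.22,-2.5],0,0.43],[[6.3,0.26,-2.9],0,0.43],[[7.2,0.3,-3.35],0,0.43],[[8,0.33,-3.7],0,0.43],[[8,0.33,-3.7],0,0.43],[[8,0.33,-3.7],0,0.43]]'
python3 - <<'E'
from h import *
togo([(.43,-.024,.40),(.43,-.024,.1),(.43,-.024,.037)])
E
```

```text
time_s: 7.9
ee_pos: [0.4256, -0.0235, 0.4002]
eef_rot: [-3.137, 0.492, 3.057]
force: [0.2, -0.4, -0.1]
grip_width: 0.0407
7.9 [ 0.4256 -0.0235  0.4002] [-3.137  0.492  3.057] q [-0.16 -0.35  1.82  0.03  1.17 -1.65] F [ 0.2 -0.4 -0.1]
(0.43, -0.024, 0.4) -> [-0.08 -0.    0.05]
(0.43, -0.024, 0.1) -> [2.76 0.02 5.33]
(0.43, -0.024, 0.037) -> [3.36 0.03 6.44]
```

```bash

python3 -m creep '[[[0.35,0,0.7],0,0.43],[[0.7,0,1.4],0,0.43],[[1.05,0.01,2.1],0,0.43],[[1.4,0.01,2.75],0,0.43],[[1.8,0.01,3.45],0,0.43],[[2.15,0.02,4.1],0,0.43],[[2.45,0.02,4.7],0,0.43],[[2.76,0.02,5.33],0,0.43],[[2.76,0.02,5.33],0,0.43]]'
python3 - <<'E'
from h import *
from station import vision
togo([(.43,-.024,.06),(.43,-.024,.037)])
for n in ("scene","top","wrist"):
    c=vision.camera(n);np.savez(n+"1.npz",**c);cv2.imwrite(f"pics/{n}1.png",c["img"][:,:,::-1])
E
```

```text
time_s: 8.8
ee_pos: [0.43, -0.0242, 0.0961]
eef_rot: [-3.138, 0.483, 3.056]
force: [0.1, 0.3, 0.2]
grip_width: 0.0401
8.8 [ 0.43   -0.0242  0.0961] [-3.138  0.483  3.056] q [-0.16  0.01  2.29  0.08  0.37 -1.71] F [0.1 0.3 0.2]
(0.43, -0.024, 0.06) -> [0.34 0.01 0.64]
(0.43, -0.024, 0.037) -> [0.55 0.01 1.05]
```

View pics/scene1.png

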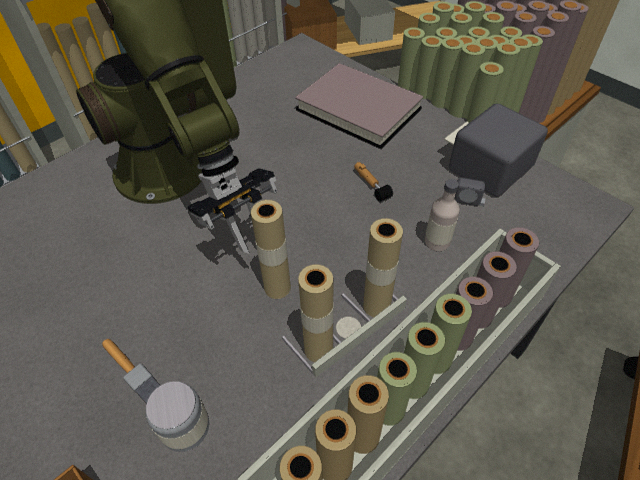

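View pics/wrist1.png

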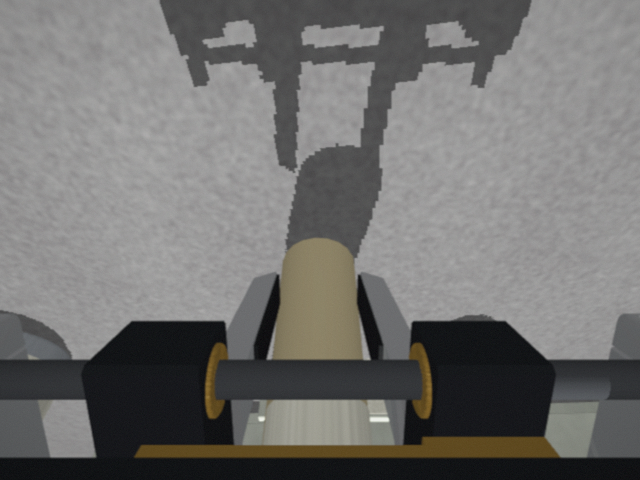

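View pics/top1.png

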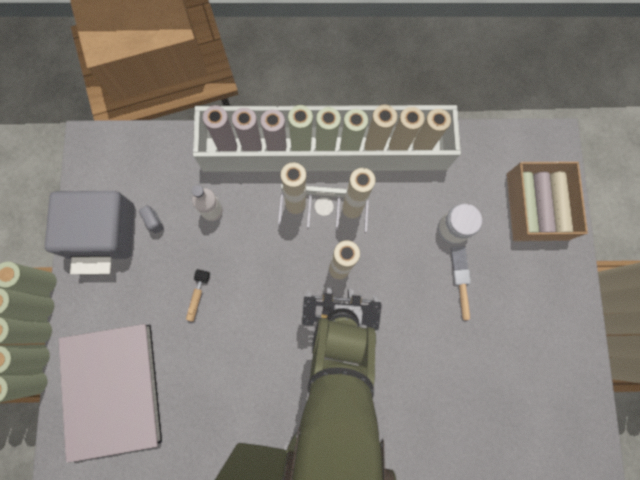

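The hand is tilted 28° behind the stray roll. In the wrist view the roll is centred between the two fingers at column 320, and nothing has been touched. Next I'll lower the hand to push height.

```bash

python3 -m creep '[[[0.15,0,0.3],0,0.43],[[0.3,0,0.6],0,0.43],[[0.45,0.01,0.85],0,0.43],[[0.55,0.01,1.05],0,0.43],[[0.55,0.01,1.05],0,0.43],[[0.55,0.01,1.05],0,0.43]]'
python3 - <<'E'
from h import *
togo([(.43,-.024,.037),(.46,-.0265,.037),(.475,-.0278,.037)])
E
```

```text
time_s: 9.55
ee_pos: [0.4331, -0.0243, 0.0415]
eef_rot: [-3.137, 0.491, 3.056]
force: [0.4, 0.6, 0.5]
grip_width: 0.0405
9.55 [ 0.4331 -0.0243  0.0415] [-3.137  0.491  3.056] q [-0.16  0.16  2.31  0.17  0.18 -1.8 ] F [0.4 0.6 0.5]
(0.43, -0.024, 0.037) -> [0.1  0.   0.05]
(0.46, -0.0265, 0.037) -> [-0.43  0.    0.33]
(0.475, -0.0278, 0.037) -> [-0.7   0.    0.48]
```

```bash

python3 -m creep '[[[-0.1,0,0.1],0,0.43],[[-0.25,0,0.2],0,0.43],[[-0.35,0,0.3],0,0.43],[[-0.43,0,0.33],0,0.43],[[-0.43,0,0.33],0,0.43],[[-0.43,0,0.33],0,0.43]]'
python3 - <<'E'
from h import *
from station import vision
togo([(.46,-.0265,.037),(.475,-.0278,.037),(.485,-.0285,.037)])
c=vision.camera("wrist");cv2.imwrite(f"pics/wrist2.png",c["img"][:,:,::-1])
E
```

```text
time_s: 10.15
ee_pos: [0.4586, -0.0265, 0.0352]
eef_rot: [-3.137, 0.488, 3.056]
force: [-0.1, -0.0, -1.1]
grip_width: 0.0405
10.15 [ 0.4586 -0.0265  0.0352] [-3.137  0.488  3.056] q [-0.15  0.23  2.25  0.15  0.18 -1.78] F [-0.1 -0.  -1.1]
(0.46, -0.0265, 0.037) -> [-0.04  0.   -0.02]
(0.475, -0.0278, 0.037) -> [-0.31  0.    0.12]
(0.485, -0.0285, 0.037) -> [-0.48  0.01  0.22]
```

View pics/wrist2.png

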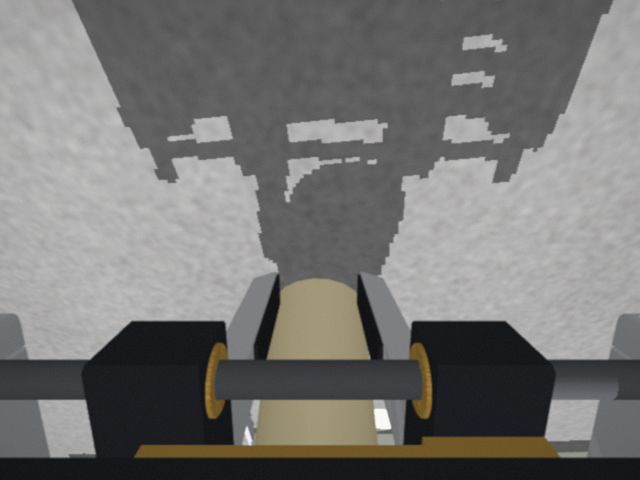

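The roll is still centred between the fingers, just ahead of them. Now I'll make gentle contact and push a short way forward.

```bash

python3 -m creep '[[[-0.07,0,0.01],0,0.43],[[-0.14,0,0.04],0,0.43],[[-0.2,0,0.07],0,0.43],[[-0.26,0,0.1],0,0.43],[[-0.31,0,0.12],0,0.43],[[-0.37,0,0.15],0,0.43],[[-0.42,0,0.19],0,0.43],[[-0.48,0,0.22],0,0.43],[[-0.48,0,0.22],0,0.43]]'
cat > look.py <<'E'
from h import *
from station import vision
import sys
from station import telemetry
def roll(n,g):
    c=vision.camera(n);P=cloud(c)
    m=(np.abs(P[...,2]-.25)<.008)&(np.hypot(P[...,0]-g[0],P[...,1]-g[1])<.045)&(c["depth"]>0)
    (x,y),r=cv2.minEnclosingCircle(P[m][:,:2].astype(np.float32));cc=P[m].mean(0)
    print(n,m.sum(),"roll",np.round([x,y,r],4),"z",np.round(cc[2],4))
    cv2.imwrite(f"pics/{n}_{sys.argv[1]}.png",c["img"][:,:,::-1]); return c
g=(float(sys.argv[2]),float(sys.argv[3]))
roll("scene",g);roll("top",g)
c=vision.camera("wrist");cv2.imwrite(f"pics/wrist_{sys.argv[1]}.png",c["img"][:,:,::-1])
E
python3 look.py a .52 -.031; python3 -c "
from h import *
togo([(.5,-.02,.037)])"
```

```text
time_s: 11.1
ee_pos: [0.4854, -0.0289, 0.0369]
eef_rot: [-3.137, 0.489, 3.056]
force: [-2.0, 0.8, -0.6]
grip_width: 0.0403
scene 661 roll [ 0.523  -0.0314  0.0301] z 0.2498
top 520 roll [ 0.5192 -0.0314  0.0292] z 0.25
11.25 [ 0.4852 -0.0288  0.037 ] [-3.137  0.489  3.056] q [-0.15  0.27  2.18  0.12  0.2  -1.75] F [-0.9  0.6 -0.1]
(0.5, -0.02, 0.037) -> [-0.25  0.2   0.13]
```

```bash
python3 -c "
from h import *
togo([(.5288,-.0068,.037),(.5724,.0152,.037)])"
```

```text
11.25 [ 0.4852 -0.0288  0.037 ] [-3.137  0.489  3.056] q [-0.15  0.27  2.18  0.12  0.2  -1.75] F [-0.9  0.6 -0.1]
(0.5288, -0.0068, 0.037) -> [-0.73  0.52  0.39]
(0.5724, 0.0152, 0.037) -> [-1.47  1.03  0.78]
```

View pics/wrist_a.png

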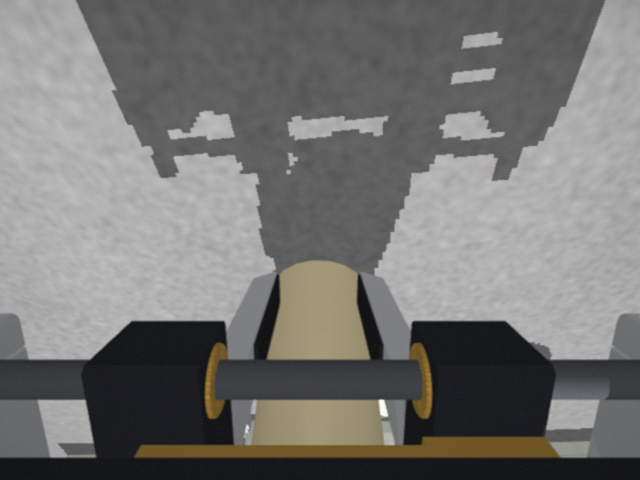

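The roll sits squarely in the two-finger cradle. Now I'll push it diagonally forward and left, half the leg at about 40 mm/s.

```bash

python3 -m creep '[[[-0.06,0.03,0.03],0,0.43],[[-0.12,0.07,0.06],0,0.43],[[-0.18,0.12,0.1],0,0.43],[[-0.24,0.16,0.13],0,0.43],[[-0.3,0.21,0.16],0,0.43],[[-0.37,0.26,0.2],0,0.43],[[-0.44,0.3,0.23],0,0.43],[[-0.51,0.35,0.27],0,0.43],[[-0.58,0.4,0.31],0,0.43],[[-0.65,0.46,0.35],0,0.43],[[-0.73,0.52,0.39],0,0.43],[[-0.73,0.52,0.39],0,0.43]]'
python3 look.py b .564 -.01; python3 -c "
from h import *
togo([(.5724,.0152,.037)])"
```

```text
time_s: 12.45
ee_pos: [0.5292, -0.0062, 0.0369]
eef_rot: [-3.137, 0.489, 3.057]
force: [-1.4, -0.3, 0.4]
grip_width: 0.0403
scene 685 roll [ 0.5661 -0.0104  0.0305] z 0.25
top 506 roll [ 0.5633 -0.009   0.029 ] z 0.2499
12.6 [ 0.5287 -0.0064  0.0369] [-3.137  0.489  3.057] q [-0.08  0.34  2.07 -0.03  0.24 -1.53] F [-0.6 -0.1 -0.3]
(0.5724, 0.0152, 0.037) -> [-0.74  0.51  0.39]
```

View pics/scene_b.png

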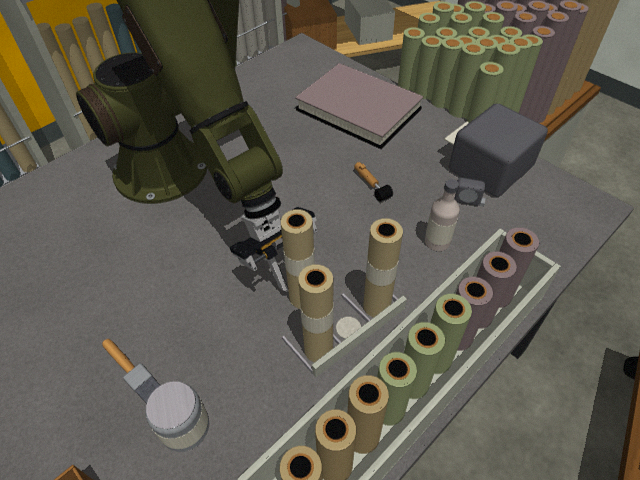

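The roll is upright (top at z 0.250) and following the hand, so I'll push the second half of the diagonal.

```bash

python3 -m creep '[[[-0.06,0.03,0.03],0,0.43],[[-0.12,0.07,0.06],0,0.43],[[-0.18,0.12,0.1],0,0.43],[[-0.24,0.16,0.13],0,0.43],[[-0.3,0.21,0.16],0,0.43],[[-0.37,0.26,0.2],0,0.43],[[-0.44,0.3,0.23],0,0.43],[[-0.51,0.35,0.27],0,0.43],[[-0.58,0.4,0.31],0,0.43],[[-0.66,0.45,0.35],0,0.43],[[-0.74,0.51,0.39],0,0.43],[[-0.74,0.51,0.39],0,0.43]]'
python3 look.py c .608 .012; python3 -c "
from h import *
togo([(.6083-.0359+.0747,.0152-.0062,.037)])"
```

```text
time_s: 13.8
ee_pos: [0.573, 0.0156, 0.0368]
eef_rot: [-3.137, 0.489, 3.057]
force: [-1.5, -1.6, 0.5]
grip_width: 0.0405
scene 710 roll [0.6104 0.0123 0.0303] z 0.2499
top 498 roll [0.6069 0.0129 0.029 ] z 0.2498
13.95 [0.5726 0.0153 0.0369] [-3.137  0.489  3.056] q [-0.02  0.42  1.95 -0.12  0.28 -1.4 ] F [-0.2  0.2  0.2]
(0.6470999999999999, 0.009000000000000001, 0.037) -> [-1.32  0.    0.7 ]
```

```bash
python3 -c "
import cv2
i=cv2.imread('pics/top_c.png')[130:280,230:430];j=cv2.imread('pics/scene_c.png')[190:390,230:430]
cv2.imwrite('pics/zc.png',cv2.hconcat([cv2.resize(i,(400,300)),cv2.resize(j,(300,300))]))"
```

```text
(no output)
```

View pics/zc.png

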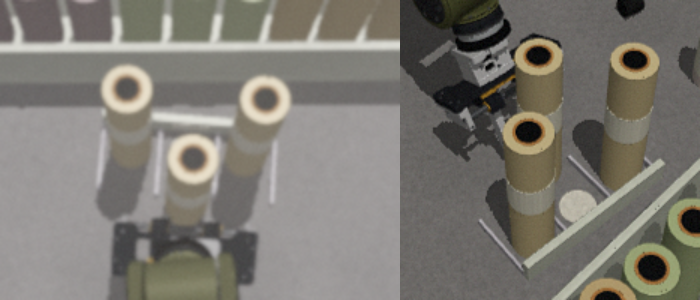

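The roll is upright at about (0.609, 0.0125), on the bay axis to within 2 mm. Next I'll push straight in, stopping short of the rail.

```bash

python3 -m creep '[[[-0.08,0,0.04],0,0.43],[[-0.16,0.01,0.08],0,0.43],[[-0.25,0.01,0.13],0,0.43],[[-0.34,0.02,0.18],0,0.43],[[-0.43,0.02,0.23],0,0.43],[[-0.52,0.02,0.28],0,0.43],[[-0.61,0.02,0.33],0,0.43],[[-0.7,0.02,0.37],0,0.43],[[-0.8,0.02,0.42],0,0.43],[[-0.9,0.02,0.48],0,0.43],[[-1.0,0.02,0.53],0,0.43],[[-1.0,0.02,0.53],0,0.43]]'
python3 look.py d .666 .008; python3 -c "
from h import *
togo([(.647,.0095,.037),(.65,.0095,.037)])"
python3 -c "
import cv2
i=cv2.imread('pics/top_d.png')[130:280,230:430];j=cv2.imread('pics/scene_d.png')[190:390,230:430]
cv2.imwrite('pics/zd.png',cv2.hconcat([cv2.resize(i,(400,300)),cv2.resize(j,(300,300))]))"
```

```text
time_s: 15.15
ee_pos: [0.6297, 0.0112, 0.037]
eef_rot: [-3.137, 0.489, 3.056]
force: [-0.7, -1.1, -0.6]
grip_width: 0.0406
scene 776 roll [0.6668 0.0083 0.03  ] z 0.2499
top 490 roll [0.6639 0.0085 0.0293] z 0.2498
15.3 [0.6291 0.0113 0.037 ] [-3.137  0.489  3.056] q [-0.03  0.51  1.8  -0.09  0.34 -1.43] F [ 0.6 -0.1 -0.1]
(0.647, 0.0095, 0.037) -> [-0.32 -0.    0.17]
(0.65, 0.0095, 0.037) -> [-0.37  0.    0.2 ]
```

View pics/zd.png

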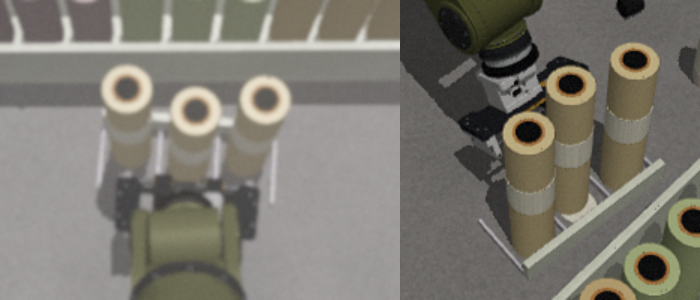

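View pics/wrist_d.png

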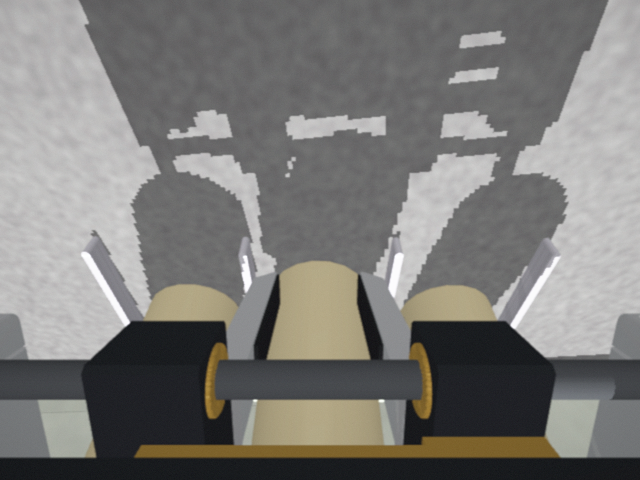

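The roll is inside the bay, centred between the strips, with about 20 mm to go. I'll approach slowly and watch the force.

```bash

python3 -m creep '[[[-0.03,0,0.02],0,0.43],[[-0.07,0,0.04],0,0.43],[[-0.11,0,0.06],0,0.43],[[-0.15,0,0.08],0,0.43],[[-0.18,0,0.1],0,0.43],[[-0.22,0,0.12],0,0.43],[[-0.25,0,0.13],0,0.43],[[-0.28,0,0.15],0,0.43],[[-0.31,0,0.165],0,0.43],[[-0.31,0,0.165],0,0.43]]'
python3 look.py e .683 .007
python3 -m creep '[[[-0.01,0,0.005],0,0.43],[[-0.02,0,0.01],0,0.43],[[-0.03,0,0.015],0,0.43]]'
python3 -c "
from h import *
togo([(.65,.0095,.037)])"
```

```text
time_s: 16.3
ee_pos: [0.6466, 0.0097, 0.0369]
eef_rot: [-3.137, 0.489, 3.056]
force: [-1.7, -0.3, 0.7]
grip_width: 0.0406
scene 782 roll [0.6838 0.0069 0.0295] z 0.2501
top 483 roll [0.6804 0.0075 0.0294] z 0.2496
time_s: 16.75
ee_pos: [0.6479, 0.0096, 0.0368]
eef_rot: [-3.137, 0.488, 3.056]
force: [-3.8, 0.2, 0.2]
grip_width: 0.0405
16.75 [0.6479 0.0096 0.0368] [-3.137  0.488  3.056] q [-0.03  0.54  1.75 -0.08  0.37 -1.44] F [-3.8  0.2  0.2]
(0.65, 0.0095, 0.037) -> [-0.04  0.    0.02]
```

```bash

python3 -m creep '[[[-0.01,0,0.005],0,0.43],[[-0.02,0,0.01],0,0.43],[[-0.03,0,0.015],0,0.43]]'
python3 -m creep '[[[-0.01,0,0.005],0,0.43],[[-0.02,0,0.01],0,0.43],[[-0.03,0,0.015],0,0.43]]'
```

```text
time_s: 17.05
ee_pos: [0.6497, 0.0094, 0.0368]
eef_rot: [-3.137, 0.488, 3.056]
force: [-3.1, 0.3, -0.0]
grip_width: 0.0409
time_s: 17.35
ee_pos: [0.6514, 0.0093, 0.0369]
eef_rot: [-3.137, 0.488, 3.056]
force: [-3.2, 1.2, 0.6]
grip_width: 0.0403
```

```bash

python3 -m creep '[[[-0.01,0,0.005],0,0.43],[[-0.02,0,0.01],0,0.43]]'
python3 look.py f .687 .006
```

```text
time_s: 17.55
ee_pos: [0.6524, 0.0092, 0.0369]
eef_rot: [-3.137, 0.488, 3.056]
force: [-5.3, 0.3, 0.2]
grip_width: 0.0403
scene 796 roll [0.6895 0.0062 0.0296] z 0.2501
top 483 roll [0.6852 0.0068 0.029 ] z 0.2498
```

```bash

python3 -m creep '[[[-0.01,0,0.005],0,0.43],[[-0.02,0,0.01],0,0.43]]'
python3 -m creep '[[[-0.01,0,0.005],0,0.43],[[-0.01,0,0.005],0,0.43]]'

```

```text
time_s: 17.9
ee_pos: [0.6529, 0.0092, 0.0367]
eef_rot: [-3.137, 0.487, 3.056]
force: [-12.4, 1.0, 4.6]
grip_width: 0.0403
time_s: 18.1
ee_pos: [0.6531, 0.0092, 0.0365]
eef_rot: [-3.137, 0.486, 3.056]
force: [-13.8, 0.8, 6.7]
grip_width: 0.0402
```

The force jumped to 14 N with the hand stopped, so the roll is against the rail. I'll back straight out.

```bash

python3 -m creep '[[[0.02,0,-0.01],0,0.43],[[0.05,0,-0.03],0,0.43],[[0.1,0,-0.05],0,0.43],[[0.2,0,-0.1],0,0.43],[[0.35,0,-0.19],0,0.43],[[0.6,0,-0.32],0,0.43],[[0.9,0,-0.48],0,0.43],[[1.3,0,-0.69],0,0.43],[[1.8,0,-0.95],0,0.43],[[2.2,0,-1.2],0,0.43],[[2.6,0,-1.5],0,0.43],[[2.6,0,-1.5],0,0.43]]'
python3 look.py g .687 .006
python3 - <<'E'
from h import *
import cv2
togo([(.45,.02,.3)])
i=cv2.imread('pics/top_g.png')[130:280,230:430];j=cv2.imread('pics/scene_g.png')[190:390,230:430]
cv2.imwrite('pics/zg.png',cv2.hconcat([cv2.resize(i,(400,300)),cv2.resize(j,(300,300))]))
E
```

```text
time_s: 19.3
ee_pos: [0.5023, 0.0224, 0.0423]
eef_rot: [-3.137, 0.488, 3.057]
force: [-0.8, 0.3, 0.7]
grip_width: 0.0405
scene 786 roll [0.689  0.0066 0.0302] z 0.25
top 487 roll [0.6854 0.0064 0.0295] z 0.2499
19.45 [0.5054 0.0222 0.0427] [-3.137  0.49   3.056] q [-0.01  0.29  2.13 -0.17  0.24 -1.34] F [ 0.3 -0.2 -0.3]
(0.45, 0.02, 0.3) -> [-1.45 -0.16 -5.06]
```

View pics/zg.png

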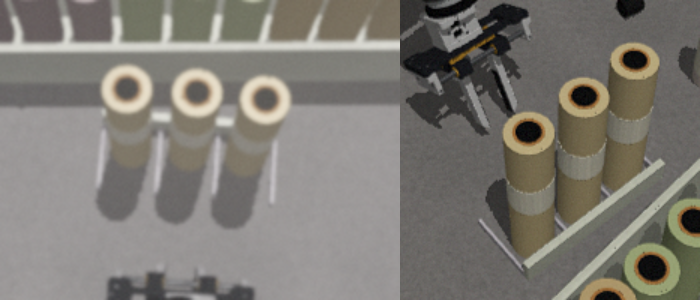

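View pics/wrist_g.png

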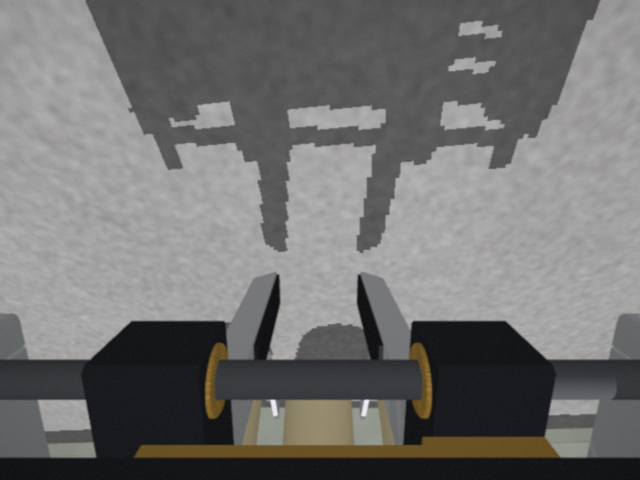

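```bash

python3 -m creep '[[[-0.1,0,-0.8],0,0.43],[[-0.3,0,-1.6],0,0.43],[[-0.6,0,-2.4],0,0.43],[[-0.8,0,-3.2],0,0.43],[[-1,-0.1,-4],0,0.43],[[-1.2,-0.15,-4.8],0,0.43],[[-1.2,-0.15,-4.8],0,0.43],[[-1.2,-0.15,-4.8],0,0.43]]'
python3 - <<'E'
from h import *
from station import vision
togo([])
for n in ("scene","top"):
    a=np.load(n+"0.npz");c=vision.camera(n);P=cloud(c);P0=cloud(a)
    for nm,g in (("stray",(.687,.006)),("A",(.693,.0873)),("B",(.6785,-.0712))):
        for Q,d,t in ((P0,a["depth"],"before"),(P,c["depth"],"now")):
            m=(np.abs(Q[...,2]-.25)<.008)&(np.hypot(Q[...,0]-g[0],Q[...,1]-g[1])<.04)&(d>0)
            if m.sum()<50: continue
            (x,y),r=cv2.minEnclosingCircle(Q[m][:,:2].astype(np.float32));print(n,nm,t,np.round([x,y,r],4))
    D=(cv2.absdiff(a["img"],c["img"]).max(2)>50).astype(np.uint8);D=cv2.morphologyEx(D,cv2.MORPH_OPEN,np.ones((3,3)))
    k,_,st,_=cv2.connectedComponentsWithStats(D);print([s.tolist() for s in st[1:] if s[4]>25])
    cv2.imwrite(f"pics/{n}_h.png",c["img"][:,:,::-1])
E
```

```text
time_s: 20.25
ee_pos: [0.4452, 0.0207, 0.2828]
eef_rot: [-3.137, 0.49, 3.056]
force: [-0.1, -0.9, -0.2]
grip_width: 0.0404
20.25 [0.4452 0.0207 0.2828] [-3.137  0.49   3.056] q [-0.01 -0.25  2.02 -0.05  0.89 -1.48] F [-0.1 -0.9 -0.2]
scene stray now [0.6891 0.0066 0.0298]
scene A before [0.695  0.0875 0.03  ]
scene A now [0.6953 0.0874 0.0297]
scene B before [ 0.6811 -0.0708  0.0304]
scene B now [ 0.6803 -0.0719  0.03  ]
[[90, 0, 32, 10, 157], [178, 1, 7, 11, 55], [190, 0, 8, 9, 55], [223, 0, 27, 48, 541], [345, 0, 47, 20, 437], [315, 3, 18, 11, 134], [90, 10, 11, 44, 248], [331, 20, 9, 10, 70], [176, 26, 21, 39, 358], [367, 26, 7, 25, 112], [102, 31, 13, 27, 252], [211, 38, 10, 14, 85], [199, 44, 13, 29, 230], [213, 51, 28, 18, 255], [198, 66, 51, 30, 419], [296, 71, 49, 33, 808], [346, 78, 19, 17, 200], [190, 80, 6, 9, 41], [269, 86, 15, 4, 52], [85, 89, 7, 7, 33], [226, 88, 7, 5, 29], [220, 90, 32, 24, 357], [284, 92, 8, 15, 86], [77, 96, 39, 51, 651], [259, 117, 11, 4, 38], [214, 120, 31, 17, 318], [262, 137, 16, 34, 142], [250, 199, 32, 33, 529], [336, 242, 34, 26, 634], [345, 270, 22, 35, 501], [336, 317, 25, 21, 379]]
top stray now [0.6856 0.0063 0.0294]
top A before [0.6905 0.0869 0.0296]
top A now [0.6909 0.0874 0.0299]
top B before [ 0.6766 -0.0715  0.0295]
top B now [ 0.6769 -0.0715  0.0293]
[[316, 164, 25, 29, 455], [315, 199, 19, 17, 273], [335, 240, 24, 25, 282], [341, 247, 12, 12, 112], [336, 274, 5, 6, 27], [226, 278, 146, 202, 8191], [333, 293, 10, 8, 49], [286, 333, 4, 18, 57], [3, 368, 220, 112, 12159], [358, 430, 8, 10, 67], [337, 432, 19, 12, 103], [302, 434, 31, 46, 513], [373, 451, 14, 10, 83], [384, 464, 10, 16, 114]]
```

View pics/scene_h.png

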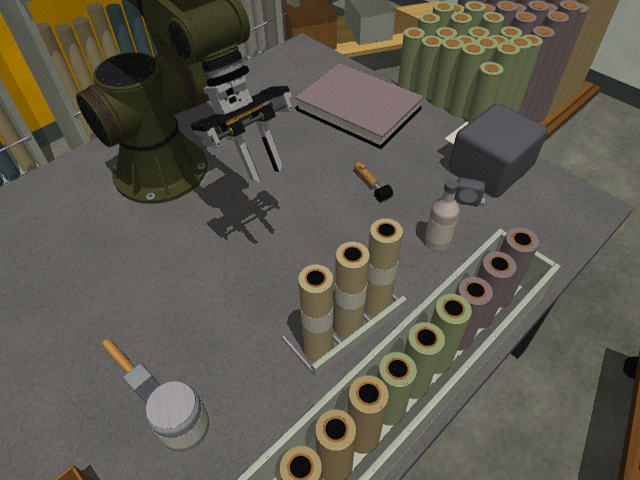

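The stray roll stands in the middle bay at about (352,255), in line with the other two and against the rail. The other objects look unmoved and the hand is clear, so I'm handing in.

```bash
python3 -c "
from station import ctrl
print(ctrl.hand_in())"
```

```text
the job is handed in; nothing more can be done
None
```

The stray roll now stands upright in the middle bay, against the back rail and in line with the other two. I handed the job in at about 20 s of the 58 s allowed.

**How it was done:** With the tool pointing straight down, the gripper body would have hit the tall roll before the fingertips. I tilted the hand about 28° outward by repeatedly commanding poses past the arm's reach. The roll was then pushed between the two part-open fingers, about 25 mm up by calculation and well below the band. It went diagonally onto the bay axis, then straight in until the force rose from about 3 N to 14 N at the rail. The hand then backed straight out and up.

**Last checks:**
- **Stray roll:** its top was at 0.250 m at each check during the push and after the hand backed away. It stayed in place when the hand left, about 1.5 mm nearer the rail than the line between the other two rolls. That matches touching the rail if those two stand 2 mm short of it.
- **Other two rolls:** both moved less than 1.5 mm between the first and last pictures, which is within measurement noise.
- **Bystanders:** comparing pictures showed changes only at the arm, its shadow and the stray roll.

**Disagreement:** the scene and top cameras differ by about 3–4 mm in x for all three rolls. I therefore judged the final position by comparing the rolls in the same view and by the contact force. I did not measure the gap at the rail directly.

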